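# Load a battery pack into the spring-loaded charging column

### The arm

A 6-joint arm with a two-finger parallel gripper is mounted at the origin on the work surface. World frame = base frame: x ahead of the robot, y to its left, z up, the work surface at z = 0. Lengths are in m, angles in rad, forces in N, time in s.
With the tool pointing down it reaches from about 0.35 to 0.725 m from the base axis. Payload 6 kg.
Tool frame: the origin (TCP) lies at the very end of the fingers, on their centre line; the grasp point (between the pads) lies 19 mm behind it (arm.grip_depth is the distance from the TCP to the grasp point, in m); z points along the fingers, y is the line along which they close (so a half turn about z gives the same grasp; the last joint's range is limited). The gripper opens to 85 mm and grips with 20 to 120 N. Pads are 22 mm wide; open, the fingers measure 114 mm over their backs; the gripper's body (76 mm by 85 mm) begins 54 mm behind the grasp point. The pads swing forward as they close: fully open they stand 13 mm farther back than shut.
Start: joints at [-0.98, 0.04, 0.085, 0, -1.615, -0.334], TCP at [0.152, -0.58, 0.231] pointing down, gripper open.
Joint ranges: [-2.56, 2.56], [-1.29, 2.01], [-1.08, 1.49], [-3.29, 1.98], [-2.81, -0.18], [-2.99, 2.99]. Speed limits (rad/s): [2.57, 2.57, 3.01, 3.14, 3.14, 3.14].

### API

Orientations are given as [roll, pitch, yaw] about the fixed x, y, z axes, in that order (R = Rz(yaw) Ry(pitch) Rx(roll)).
In Python, from plant import readout, cams, arm, finder gives the robot as it stands.
- The arm moves only by the tool servo_tool, never from a script. Its argument "commands" is a list of rows, each a list of 4 numbers: the shift along the tool's x, y, z in m, then the turn about the tool's z in degrees. In form: [[tx, ty, tz, spin], ...]. A call has 1 to 12 rows; each row is the pose to reach, as a shift and turn from the pose commanded when the call began, along the tool's axes at that moment; what a row does not reach only later rows make up. A row lasts 1/8 s, in which the tool goes at most 62.5 mm and 10.7 degrees, less where a joint would pass 70% of its speed; a pose out of reach is approached as far as the arm can. A call with a gripper value outside its range is refused whole. "claw" is the opening in per cent of the stroke, from 0 (shut) to 100 (fully open), set as the call begins (left out, the last holds). The fingers move at their own pace and stop on an object; "newtons" is the grip in N (left out, the last holds). Time passes only in rows, so rows that repeat a pose let the fingers close. It gives the time, the measured TCP pose, the force, the opening and the grip force at its end, in the units of the state.
- readout.get_obs(): the state, without advancing time (a new reading comes with each control period).
- cams.snapshot(name): name is "scene" or "top"; returns a dict with "image" (400x640x3 uint8, red, green, blue), "vfov" (degrees; the focal length in pixels is half the picture's height over the tangent of half this angle, whatever the lens; pixels are square), "cx", "cy" (the principal point, pixels), "k1" (the pictures are not rectified: a ray, as slopes to the right and down, at radius r is drawn at 1 + k1 r^2 times it, then the intrinsics apply), "R" (3x3) and "t" (3): a world point X has camera coordinates R X + t. Camera axes: x right, y down, z forward; pixel columns grow to the right and rows downward; lengths in m; the calibration is good to about 2 mm. A picture is of the moment at which its call begins. There is no depth.
- arm.close_job(): hands the job in; it is judged then, once.
Trained networks look in the newest picture that a camera, given by its name, has taken for a name from the list of things; names that differ only in an ending like _2 or _b are one class to them, and where a whole thing is asked for, a point or a joint stands for the part that bears it (a point fixed in the world has none). Each returns a list of dicts, best first, with "confidence" (0 to 1); they miss things now and then, are a little off and sometimes report something else, mostly with a low value. They report only what shows in the picture. A call takes as long as a camera call. They do not tell look-alikes from the thing itself.
- finder.outline_of(camera, thing): "pixels" (400x640 bool, what is visible of it) and "rect" ([centre column, centre row, width, height] in pixels, round what is visible of it).
The state is a dict: "time": time; "joint_pos": joint angles; "qvel": joint speeds; "joint_torque": joint torques, N m; "ee_pos": TCP position; "eef_rot": TCP orientation; "ft_force": force on the tool from outside, world axes, zero at the start; "torque": the same for the moment, N m; "opening": finger opening in m; "grip_force": force on a finger pad.
Only numpy, scipy, OpenCV 4.12 (cv2) and the standard library are available. Lean on these libraries where they do the work, as an engineer would, in place of code of your own. Each camera call takes 0.05 s, during which the arm holds its last target. There are 200 camera calls.

### The job

Take the tall battery pack out of the storage rack by its exposed top edge, stand it upright on the lift plate in the charging dock's column and let go of it. Then push it straight down from above against the spring until both side catches have snapped over its lugs, and leave it locked down there. Leave the two motor modules, the controller brick and the wheel where they are.

Things in the scene. Friction and masses are not known exactly. Their poses are not given: they have to be found in the camera images.
- pack_center (a point): Centre of the loose battery pack: off-white upright slab, 26 mm thick (its x), 64 wide (y), 100 tall (z), 0.15-0.28 kg. On each narrow side (+-y) a lug sticks out 10 mm, 16 mm thick (x), from 10 to 18 mm above this centre. A half turn about z changes nothing. Starts upright in one of the rack's gaps, 8 mm above the table, top 36 mm above the rack walls and motor modules.
- rack: Fixed black rack; origin under its centre, on the table. Base 130 x 80 x 8 mm. Four upright walls (6 mm thick, 70 long along its y, tops 72 mm above the table) leave three gaps 29 mm wide at x = -35, 0, 35 mm, open at both ends. One gap holds the pack, the others the motor modules, in any order, square with the rack.
- dock: Fixed grey charging dock; origin on the table under the column's centre. Base 130 x 190 mm (x, y). Column: shaft open at the top, 32 mm (x) by 70 mm (y) inside, so 3 mm play on each side of the pack. Long walls 104 mm high with flared lips up to 115 mm; end walls 85 mm, flared. Beyond each end (|y| 48 to 76 mm) a white housing 98 mm high carries a steel catch.
- column (a point): Point on the column's vertical axis, 104 mm above the table, level with the catches' flat undersides; axes as the dock's. A pack standing on the raised lift plate has its underside 66 mm and its top 166 mm above the table; locked down, its top is about 136 mm above the table.
- lift (a joint): Sprung plate in the column that carries the pack: 0 = up (also under the pack's weight), grows downward (m) to a stop at 0.037. Spring 4.5 N at 0, 14 N at 0.030, 16 N at 0.037; the catches add 2 to 3 N on the way, the weight takes off 2. The lugs pass under the catches at about 0.030: press 33 to 35 mm. Let go when latched, it stays near 0.030.
- catch_l (a joint): Sprung steel catch at the dock's +y end, 18 mm wide: 0 = out over the column's end (inner edge 35 mm from the axis, flat underside 104 mm above the table, top sloping up and outward to about 124 mm high, 46 mm from the axis); grows outward (m) to 0.013. A descending lug pushes it aside; it then springs back to 0 over the lug.
- catch_r (a joint): The same catch, mirrored, at the dock's -y end.
- module_a: Loose grey motor module 26 x 60 x 64 mm tall, upright in a gap of the rack, its top level with the rack's walls; origin at the centre of its underside. Leave alone.
- module_b: A second, identical motor module in another gap. Leave alone.
- brick: Loose white controller brick with a small screen, 70 x 110 x 44 mm high, on the table; origin at the centre of its underside. Leave alone.
- wheel: Loose black rubber wheel lying flat, 60 mm across, 28 mm high; origin at the centre of its underside. Leave alone.
Mind the look-alikes: they are no part of the job. Leave any red look-alike of the rack alone. Leave any orange look-alike of the part that bears pack_center alone.

How it is judged:
On the way, in this order (a step that is already met when the one before it is completed fails the run):
1. the pack is lifted out of the rack (height (world z) of pack_center above 0.14 m and contact force between pack and rack below 0.1 N), for 0.1 s.
2. the pack stands upright on the raised lift plate in the column, let go, not yet pressed down (horizontal distance between pack_center and column below 0.008 m and angle between pack_center's own z axis and vertical below 0.08 rad and z of pack_center in the frame of dock between 0.108 and 0.122 m and contact force between the fingers and pack below 0.1 N), for 0.2 s.
At the end, for the whole second after the job is handed in: The pack is locked down in the column: its centre less than 92 mm above the table (lift plate down more than 24 mm) and within 8 mm of the column's axis, upright within 0.08 rad, at rest, both catches sprung back to within 4 mm of closed (horizontal distance between pack_center and column below 0.008 m and angle between pack_center's own z axis and vertical below 0.08 rad and z of pack_center in the frame of dock below 0.092 m and value of joint lift above 0.024 m and value of joint each of catch_l, catch_r below 0.004 m and linear speed of pack below 0.02 m/s); the robot touches nothing.
It fails at once if the motor module (module_a) was moved more than 25 mm (distance of module_a from where it was at the start of the episode above 0.025 m).
It fails at once if the motor module (module_b) was moved more than 25 mm (distance of module_b from where it was at the start of the episode above 0.025 m).
It fails at once if the controller brick (brick) was moved more than 25 mm (distance of brick from where it was at the start of the episode above 0.025 m).
It fails at once if the wheel (wheel) was moved more than 25 mm (distance of wheel from where it was at the start of the episode above 0.025 m).
It also fails if it takes over 48 s, if anything falls off the work surface, if the arm or the gripper's body presses on something with over 40 N, if the wrist force passes 120 N, or if a joint passes its speed limit or range.

## Working session

There is one attempt and no reset: what is moved stays moved. The work goes in short steps, Python scripts to look and compute and a tool call to move; the robot and the scene stay as the last step left them, time stands still between calls to the robot, and variables do not carry over. Pictures are saved under pics/ and viewed, at most 10 in all, crops included, and the job is handed in when it is done.

Besides the shell and the picture viewer there is one more tool, called after "Emit:" as a command line: name --pt "numbers of a row" for each row, then --argument value for the rest. servo_tool: Moves the arm, as the interface text tells. Its arguments: {"type":"object","properties":{"commands":{"type":"array","items":{"type":"array","items":{"type":"number"}}},"claw":{"type":"number"},"newtons":{"type":"number"}},"required":["commands"]}

```bash
mkdir -p pics; cat > h.py <<'E'
import numpy as np,cv2
from plant import readout,cams,arm,finder
def K(s):
    f=s["image"].shape[0]/2/np.tan(np.radians(s["vfov"])/2)
    return np.array([[f,0,s["cx"]],[0,f,s["cy"]],[0,0,1.]]),np.array([s["k1"],0,0,0.])
def proj(s,P):
    k,d=K(s);return cv2.projectPoints(np.array(P,float).reshape(-1,1,3),cv2.Rodrigues(np.array(s["R"]))[0],np.array(s["t"],float),k,d)[0][:,0]
def back(s,px,z):
    k,d=K(s);u=cv2.undistortPoints(np.array(px,float).reshape(-1,1,2),k,d)[:,0]
    R=np.array(s["R"]);c=-R.T@np.array(s["t"]);r=np.c_[u,np.ones(len(u))]@R
    return c+r*((z-c[2])/r[:,2])[:,None]
def save(n,im): cv2.imwrite("pics/"+n,np.ascontiguousarray(im[...,::-1]))
E
python3 - <<'E'
from h import *
import pickle
S={}
for c in("scene","top"):
    s=cams.snapshot(c);S[c]=s;save(c+"0.png",s["image"]);print(c,s["vfov"],s["cx"],s["cy"],s["k1"],"cam at",(-np.array(s["R"]).T@np.array(s["t"])).round(3))
    for t in("pack_center","rack","dock","module_a","brick","wheel"):
        for o in finder.outline_of(c,t):
            S.setdefault("o",[]).append((c,t,o));print(c,t,round(o["confidence"],2),np.round(o["rect"],1))
pickle.dump(S,open("s0.pkl","wb"))
o=readout.get_obs();print(o["time"],o["ee_pos"],o["eef_rot"],o["opening"])
E
```

```text
scene 42.41058042278915 326.4695341731031 200.96861340271283 -0.12288176673591669 cam at [1.203 0.286 1.267]
scene pack_center 0.72 [349.4 206.9  22.9  36. ]
scene pack_center 0.69 [397.8 218.8  27.8  34. ]
scene rack 0.78 [449.5 188.9  48.3  57.4]
scene rack 0.72 [394.1 227.7  48.6  56.3]
scene rack 0.59 [360.1 292.4  58.4  62. ]
scene dock 0.93 [263.6 179.4  73.7  68.4]
scene module_a 0.59 [389.  230.8  25.   27. ]
scene module_a 0.55 [407.3 214.4  19.2  25.6]
scene module_a 0.17 [264.1 178.5  73.   72.6]
scene brick 0.62 [307.9 243.9  49.   38.8]
scene wheel 0.63 [341.1 175.9  20.   20.5]
top 48.7299925803613 312.6465349889954 207.69556486523211 -0.09333475442751028 cam at [0.477 0.042 1.028]
top pack_center 0.81 [238.6 223.2  40.9  18.7]
top pack_center 0.59 [302.1 219.4  39.2  26.8]
top pack_center 0.29 [245.2 208.8  30.7  18.6]
top rack 0.94 [192.2 306.4  50.7  66.9]
top rack 0.94 [255.8 137.4  50.4  62. ]
top rack 0.84 [241.4 226.6  53.7  63. ]
top dock 0.87 [420.  229.9  88.6  86. ]
top module_a 0.9 [235.1 238.   28.8  18. ]
top module_a 0.81 [245.2 208.1  32.2  17.4]
top brick 0.93 [328.8 168.2  53.4  37.5]
top wheel 0.82 [328.3 272.4  20.8  27.5]
0.7 [ 0.15238666 -0.58030183  0.23128564] [ 3.14153364e+00 -2.50266133e-05 -2.88480125e+00] 0.08526958664071443
```

View pics/top0.png

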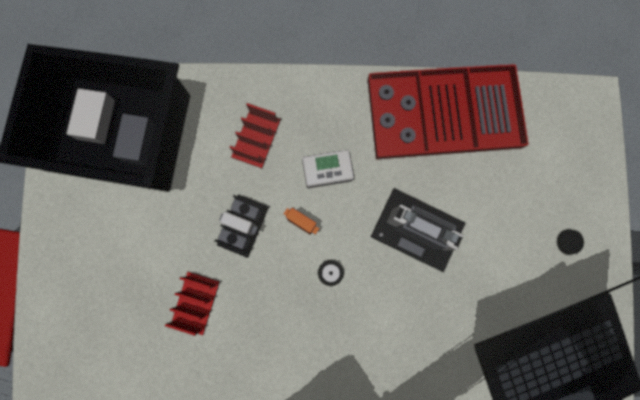

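View pics/scene0.png

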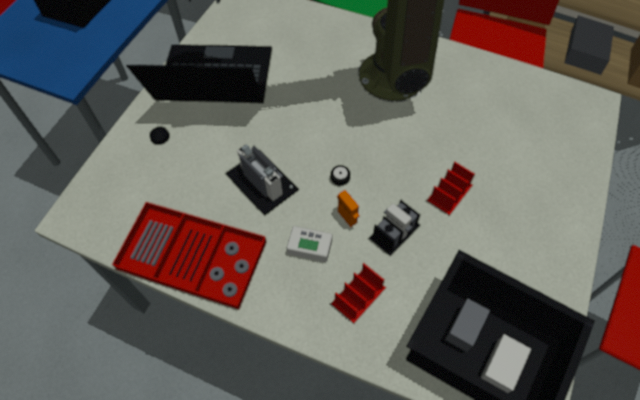

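Top view: the candidates for the pack are the off-white slab at (239,223) in the black rack and the orange slab at (302,219). The racks are black at (242,226) and red at (256,137) and (192,306). The white slab in the black rack fits the description, because the others are the orange and red look-alikes. The dock is at (420,230). Next I'll fit the poses and check them in an enlarged crop.

```bash
cat > fit.py <<'E'
from h import *
from scipy.optimize import minimize
def box(cx,cy,sx,sy,z0,z1): return np.array([[cx+a*sx/2,cy+b*sy/2,z] for a in(-1,1) for b in(-1,1) for z in(z0,z1)])
W=lambda P,p:np.c_[P[:,:2]@np.array([[np.cos(p[2]),np.sin(p[2])],[-np.sin(p[2]),np.cos(p[2])]])+p[:2],P[:,2]]
def hullmask(px,sc=8):
    m=np.zeros((400*1,640),np.float32);lo=np.floor(px.min(0)).astype(int)-2;hi=np.ceil(px.max(0)).astype(int)+3
    w,h=hi-lo;b=np.zeros((h*sc,w*sc),np.float32)
    cv2.fillConvexPoly(b,cv2.convexHull(np.round(((px-lo+.5)*sc-.5)*16).astype(np.int32)),1.,shift=4)
    m[lo[1]:hi[1],lo[0]:hi[0]]=cv2.resize(b,(w,h),interpolation=cv2.INTER_AREA);return m
def convex(mask):
    pts=np.argwhere(mask)[:,::-1].astype(np.float32);
    m=np.zeros(mask.shape,np.uint8);cv2.fillConvexPoly(m,cv2.convexHull(pts.astype(np.int32)),1);return m.astype(np.float32)
def fit(items,p0):
    # items: (snapshot, target mask float, list of point sets union)
    def cost(p):
        return sum(np.abs(np.max([hullmask(proj(s,W(P,p))) for P in Ps],0)-m).sum()/m.sum() for s,m,Ps in items)
    best=None
    for dy in(0,.15,-.15):
        q=np.array(p0)+[0,0,dy]
        r=minimize(cost,q,method="Nelder-Mead",options=dict(initial_simplex=[q,q+[.008,0,0],q+[0,.008,0],q+[0,0,.1]],xatol=1e-4,fatol=1e-4))
        if best is None or r.fun<best.fun: best=r
    return best.x,best.fun
RACK=[box(x,0,6,70,8,72)/1000 for x in(-52.5,-17.5,17.5,52.5)]+[box(0,0,130,80,0,8)/1000]
E
cat > m1.py <<'E'
from fit import *
import pickle
S=pickle.load(open("s0.pkl","rb"))
def pick(c,t,col,tol=15): return [o for cc,tt,o in S["o"] if cc==c and tt==t and abs(o["rect"][0]-col)<tol][0]["pixels"]
T,C=S["top"],S["scene"]
DB=box(0,0,130,190,0,8)/1000
# dock: base hull from darkness etc.; first finder masks
RP=np.vstack(RACK)
mt,ms=pick("top","pack_center",239,5),pick("scene","pack_center",398)
g=back(T,[[241,226]],.05)[0]
print("pack mask px",mt.sum(),ms.sum(), "approx",g)
# white segmentation of pack
for n,s,c in(("top",T,(239,223)),("scene",C,(398,219))):
    im=s["image"];x,y=c;k=im[y-40:y+40,x-40:x+40];save(n+"_rack.png",cv2.resize(k,None,fx=5,fy=5,interpolation=cv2.INTER_CUBIC))
x,y=420,230;a=cv2.resize(T["image"][y-55:y+55,x-55:x+55],None,fx=5,fy=5,interpolation=cv2.INTER_CUBIC)
x,y=262,178;b=cv2.resize(C["image"][y-45:y+45,x-45:x+45],None,fx=5,fy=5,interpolation=cv2.INTER_CUBIC)
save("dock.png",np.hstack([cv2.resize(a,(400,400)),cv2.resize(b,(400,400))]))
p1=cv2.imread("pics/top_rack.png");p2=cv2.imread("pics/scene_rack.png");cv2.imwrite("pics/rack.png",np.hstack([p1,p2]))
top=box(0,0,26,64,108,108.1)/1000
top2=box(0,0,26,64,72,108)/1000
for nm,items in(("top only",[(T,mt.astype(np.float32),[top2])]),("scene",[(C,ms.astype(np.float32),[top2])]),("both",[(T,mt.astype(np.float32),[top2]),(C,ms.astype(np.float32),[top2])])):
    for y0 in(1.25,): print("pack",nm,*[np.round(v,4) for v in fit(items,[g[0],g[1],y0])])
rt=np.max([convex(pick("top","rack",241,5)|mt)],0);rs=convex(pick("scene","rack",394)|ms)
RK=np.vstack([RP])
g2=back(T,[[241,226]],.04)[0]
for y0 in(-.3,):
    pk=None
    print("rack top",fit([(T,convex(pick("top","rack",241,5)),[RP])],[g2[0],g2[1],y0]))
E
python3 m1.py
```

```text
pack mask px 396 433 approx [0.54076739 0.19552002 0.05      ]
pack top only [0.5444 0.196  2.7851] 0.1623
pack scene [0.5483 0.1997 2.8031] 0.1614
pack both [0.5462 0.1979 2.7622] 0.395
rack top (array([ 0.5448008 ,  0.19864026, -0.36039588]), np.float64(0.04360707476735115))
```

View pics/rack.png

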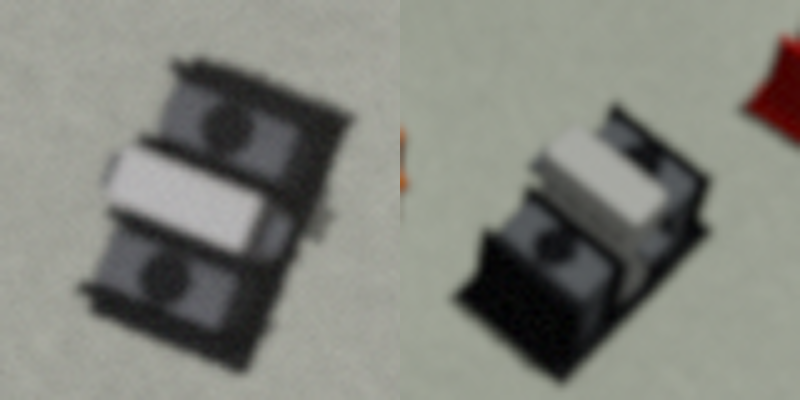

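View pics/dock.png

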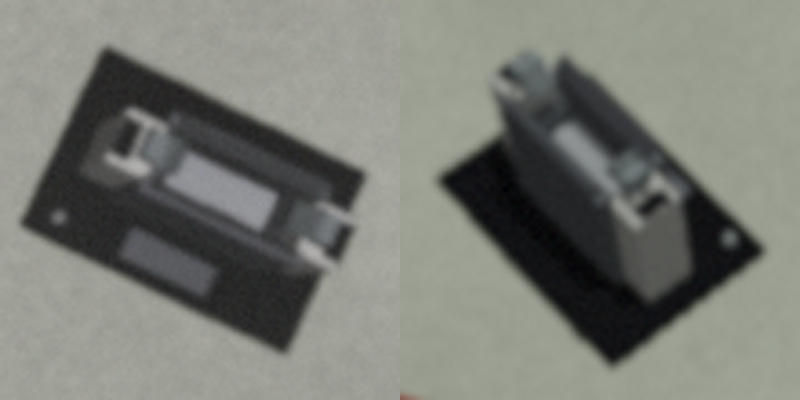

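Crops: the left panel shows the off-white pack in the middle gap of the black rack, with modules either side. That is the right one, and its long axis is tilted about 20°. The dock crop shows the base quad, the lift plate and the two white housings. Next I'll refine the fits.

```bash
cat > m2.py <<'E'
from fit import *
import pickle
S=pickle.load(open("s0.pkl","rb"));T,C=S["top"],S["scene"]
def seg(s,c,r,lo,hi):
    g=s["image"].mean(2);m=np.zeros(g.shape,np.float32);x,y=c
    sl=np.s_[y-r:y+r,x-r:x+r];m[sl]=np.clip((g[sl]-lo)/(hi-lo),0,1);return m
def comp(m,c):
    n,l=cv2.connectedComponents((m>.3).astype(np.uint8));k=l[c[1],c[0]];return m*cv2.dilate((l==k).astype(np.uint8),np.ones((3,3)))
print("gray pack top",T["image"][223,239],C["image"][214,402], "table",T["image"][190,210])
mt=comp(seg(T,(239,223),18,110,200),(239,223))
top=box(0,0,26,64,107.9,108)/1000
P0=[.545,.197,-.36]
print("pack top-face",mt.sum(),*[np.round(v,4) for v in fit([(T,mt,[top])],P0)])
# same in scene: print gray levels around
o=[o for c,t,o in S["o"] if c=="scene" and t=="pack_center" and abs(o["rect"][0]-398)<9][0]["pixels"]
g=C["image"].mean(2);v=g[o].astype(np.uint8);th,_=cv2.threshold(v.reshape(-1,1),0,255,cv2.THRESH_OTSU);print("otsu",th)
ms=comp(np.clip((g-th+15)/30,0,1).astype(np.float32)*cv2.dilate(o.astype(np.uint8),np.ones((3,3))),(402,214))
print("pack scene top-face",ms.sum(),*[np.round(v,4) for v in fit([(C,ms,[top])],P0)])
d={c:[o for cc,t,o in S["o"] if cc==c and t=="dock"][0]["pixels"] for c in("top","scene")}
D=[box(0,0,130,190,0,8),box(0,0,44,80,0,110),box(0,62,30,28,0,98),box(0,-62,30,28,0,98)];D=[x/1000 for x in D]
g0=back(T,[[420,232]],.03)[0];D0=[g0[0],g0[1],-.43]
res={}
for nm,it in(("top",[(T,d["top"].astype(np.float32),D)]),("scene",[(C,d["scene"].astype(np.float32),D)])):
    res[nm]=fit(it,D0);print("dock",nm,*[np.round(v,4) for v in res[nm]])
p=res["top"][0]
for nm,c,s in(("t",(420,230),T),("s",(262,178),C)):
    x,y=c;f=7;a=cv2.resize(s["image"][y-50:y+50,x-50:x+50],None,fx=4,fy=4,interpolation=cv2.INTER_CUBIC)
    for B,col in((box(0,0,130,190,0,.1),(255,0,0)),(box(0,0,32,70,66,66.1),(0,255,0)),(box(0,62,30,28,98,98.1),(255,255,0)),(box(0,-62,30,28,98,98.1),(255,255,0))):
        q=proj(s,W(B/1000,p))-[x-50,y-50]+.5;cv2.polylines(a,[cv2.convexHull((q*4).astype(np.int32))],True,col,1)
    res[nm]=a
save("dockfit.png",np.hstack([res["t"],res["s"]]))
E
python3 m2.py
```

```text
gray pack top [180 179 181] [166 168 163] table [157 158 150]
pack top-face 259.62964 [ 0.5463  0.2006 -0.3779] 0.6704
otsu 118.0
pack scene top-face 253.02222 [ 0.5484  0.1982 -0.3657] 0.1191
dock top [ 0.5425 -0.2099 -0.4469] 0.0297
dock scene [ 0.5444 -0.2114 -0.4234] 0.05
```

View pics/dockfit.png

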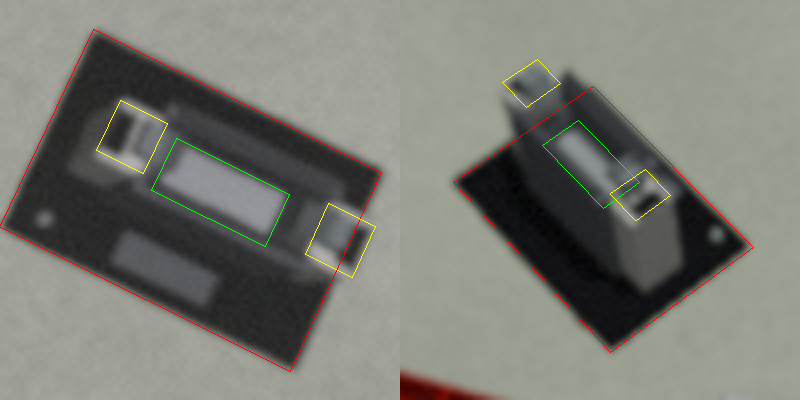

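The base fits well in the top view. The two cameras agree to about 2–4 mm, so I'm averaging them: pack (0.546, 0.198, yaw −0.365) and dock (0.5435, −0.2105, yaw −0.435). Moving to above the pack.

Emit:
servo_tool --pt "0 0 -0.02 0" --pt "-0.578 0.653 0.02 -54.4" --pt "-0.578 0.653 0.02 -54.4" --pt "-0.578 0.653 0.02 -54.4" --pt "-0.578 0.653 0.02 -54.4" --pt "-0.578 0.653 0.02 -54.4" --pt "-0.578 0.653 0.02 -54.4" --pt "-0.578 0.653 0.02 -54.4" --pt "-0.578 0.653 0.02 -54.4" --pt "-0.578 0.653 0.02 -54.4" --pt "-0.578 0.653 0.02 -54.4" --pt "-0.578 0.653 0.02 -54.4" --claw 100 --newtons 40

```text
time: 2.2
ee_pos: [0.4626, 0.0349, 0.2203]
eef_rot: [-3.14, 0.001, -1.934]
ft_force: [0.5, -0.8, 1.2]
opening: 0.0851
grip_force: 0.0
```

Emit:
servo_tool --pt "-0.172 -0.02 0.0 0" --pt "-0.172 -0.02 0.0 0" --pt "-0.172 -0.02 0.0 0" --pt "-0.172 -0.02 0.0 0" --pt "-0.172 -0.02 0 0" --pt "-0.172 -0.02 0 0"

```text
time: 2.95
ee_pos: [0.542, 0.1854, 0.2206]
eef_rot: [-3.141, 0.001, -1.936]
ft_force: [-0.4, -0.6, -0.8]
opening: 0.085
grip_force: 0.0
```

```bash
cat > d.py <<'E'
import sys
from h import *
def delta(x,y,yawdeg,z):
    o=readout.get_obs();r=o["eef_rot"];from scipy.spatial.transform import Rotation as Ro
    R=Ro.from_euler("xyz",r).as_matrix();d=R.T@(np.array([x,y,z])-o["ee_pos"])
    dy=(yawdeg-np.degrees(r[2])+90)%180-90
    print("t",round(o["time"],2),"pos",np.round(o["ee_pos"],4),np.round(r,4),"shift",d.round(4),"spin",round(-dy,2),"F",np.round(o["ft_force"],1),"open",round(o["opening"],4))
if __name__=="__main__": delta(*map(float,sys.argv[1:5]))
E
python3 d.py .546 .198 -110.9 .08
python3 - <<'E'
from h import *
s=cams.snapshot("scene");t=cams.snapshot("top")
o=readout.get_obs();print(proj(t,[o["ee_pos"]]),proj(s,[o["ee_pos"]]))
def crop(s,P,r=50):
    x,y=proj(s,[P])[0].astype(int);return cv2.resize(s["image"][y-r:y+r,x-r:x+r],(400,400),interpolation=cv2.INTER_CUBIC)
save("hover.png",np.hstack([crop(t,[.546,.198,.15]),crop(s,[.546,.198,.15])]))
E
```

```text
t 2.95 pos [0.542  0.1854 0.2206] [-3.1409e+00  1.0000e-03 -1.9362e+00] shift [-0.0131  0.0008  0.1406] spin -0.04 F [-0.4 -0.6 -0.8] open 0.085
[[232.16376011 219.14896656]] [[399.26323669 186.02033245]]
```

View pics/hover.png

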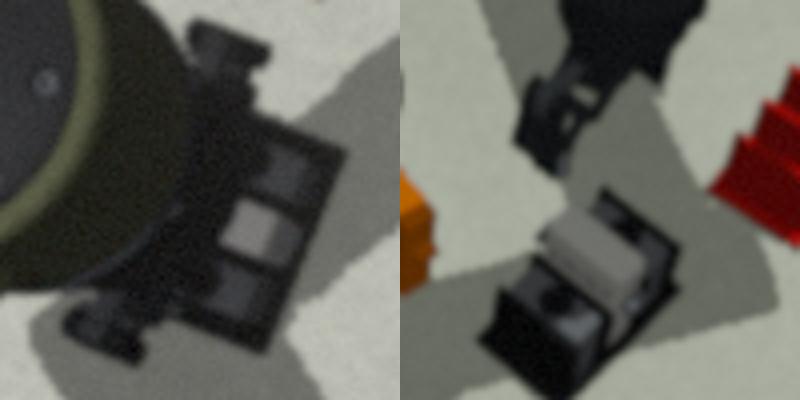

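The hover picture shows the open fingers straddling the pack, square with it, with the pack centred between them. Descending.

Emit:
servo_tool --pt "-0.013 0.001 0.02 0" --pt "-0.013 0.001 0.07 0" --pt "-0.013 0.001 0.11 0" --pt "-0.013 0.001 0.13 0" --pt "-0.013 0.001 0.139 0" --pt "-0.013 0.001 0.139 0" --pt "-0.013 0.001 0.139 0"

```text
time: 3.92
ee_pos: [0.5466, 0.1993, 0.0826]
eef_rot: [-3.14, 0.002, -1.935]
ft_force: [0.1, -0.2, -0.2]
opening: 0.0851
grip_force: 0.0
```

```bash
python3 d.py .546 .198 -110.9 .08
```

```text
t 3.92 pos [0.5466 0.1993 0.0826] [-3.1399e+00  2.2000e-03 -1.9353e+00] shift [0.0014 0.0001 0.0026] spin 0.02 F [ 0.1 -0.2 -0.2] open 0.0851
```

Emit:
servo_tool --pt "0.001 0 0.001 0" --pt "0.001 0 0.001 0" --pt "0.001 0 0.001 0" --pt "0.001 0 0.001 0" --pt "0.001 0 0.001 0" --pt "0.001 0 0.001 0" --pt "0.001 0 0.001 0" --pt "0.001 0 0.001 0" --pt "0.001 0 0.001 0" --pt "0.001 0 0.001 0" --claw 0 --newtons 40

```text
time: 5.18
ee_pos: [0.5456, 0.1979, 0.08]
eef_rot: [-3.141, 0.0, -1.935]
ft_force: [0.8, -0.5, 2.2]
opening: 0.0254
grip_force: 42.3
```

Emit:
servo_tool --pt "0 0 -0.01 0" --pt "0 0 -0.03 0" --pt "0 0 -0.05 0" --pt "0 0 -0.07 0" --pt "0 0 -0.09 0" --pt "0 0 -0.11 0" --pt "0 0 -0.13 0" --pt "0 0 -0.145 0" --pt "0 0 -0.15 0" --pt "0 0 -0.15 0" --pt "0 0 -0.15 0"

```text
time: 6.55
ee_pos: [0.5451, 0.1978, 0.2288]
eef_rot: [3.14, -0.001, -1.935]
ft_force: [0.1, -0.1, -2.5]
opening: 0.0257
grip_force: 41.9
```

```bash
python3 d.py .5435 -.2105 -114.9 .23
```

```text
t 6.55 pos [0.5451 0.1978 0.2288] [ 3.1404e+00 -1.1000e-03 -1.9353e+00] shift [ 0.382  -0.1441 -0.001 ] spin 4.01 F [ 0.1 -0.1 -2.5] open 0.0257
```

Emit:
servo_tool --pt "0.015 -0.006 0 0" --pt "0.05 -0.019 0 0.5" --pt "0.09 -0.034 0 1" --pt "0.13 -0.049 0 1.5" --pt "0.175 -0.066 0 2" --pt "0.22 -0.083 0 2.5" --pt "0.265 -0.1 0 3" --pt "0.305 -0.115 0 3.5" --pt "0.34 -0.128 0 4" --pt "0.365 -0.138 0 4" --pt "0.378 -0.143 0 4" --pt "0.382 -0.144 0 4"

```text
time: 8.05
ee_pos: [0.5434, -0.2111, 0.2294]
eef_rot: [3.141, -0.0, -2.006]
ft_force: [-0.7, -0.1, -1.4]
opening: 0.0251
grip_force: 41.8
```

Emit:
servo_tool --pt "0 0 0 0" --pt "0 0 0 0" --pt "0 0 0 0"

```text
time: 8.43
ee_pos: [0.5439, -0.2098, 0.2299]
eef_rot: [-3.141, 0.0, -2.004]
ft_force: [-0.5, 0.5, -1.4]
opening: 0.0255
grip_force: 41.8
```

```bash
python3 d.py .5435 -.2105 -114.9 .138
python3 - <<'E'
from fit import *
s=cams.snapshot("scene");t=cams.snapshot("top");o=readout.get_obs();x,y,z=o["ee_pos"];p=[x,y,o["eef_rot"][2]+np.pi/2]
out=[]
for c in("top","scene"):
    q=t if c=="top" else s
    r=finder.outline_of(c,"pack_center");print(c,[(round(a["confidence"],2),np.round(a["rect"],1)) for a in r])
for q in(t,s):
    P=[x,y,.14];u,v=proj(q,[P])[0].astype(int);r=50;a=cv2.resize(q["image"][v-r:v+r,u-r:u+r],(400,400),interpolation=cv2.INTER_CUBIC)
    zt=z+.028
    for B,pp,col in((box(0,0,26,64,1000*zt-100,1000*zt)/1000,p,(255,255,0)),(box(0,0,32,70,104,104.1)/1000,[.5435,-.2105,-.435],(0,255,0)),(box(0,0,130,190,0,.1)/1000,[.5435,-.2105,-.435],(255,0,0))):
        k=proj(q,W(B,pp))-[u-r,v-r]+.5;cv2.polylines(a,[cv2.convexHull((k*4).astype(np.int32))],True,col,1)
    out.append(a)
save("over.png",np.hstack(out))
E
```

```text
t 8.43 pos [ 0.5439 -0.2098  0.2299] [-3.1415e+00  2.0000e-04 -2.0042e+00] shift [0.0009 0.0001 0.0919] spin 0.07 F [-0.5  0.5 -1.4] open 0.0255
top [(0.73, array([293.6, 217.2,  15.9,  18. ]))]
scene [(0.78, array([347.4, 205.8,  26.8,  35.5])), (0.65, array([254.2, 138.2,  22.7,  42.2]))]
```

View pics/over.png

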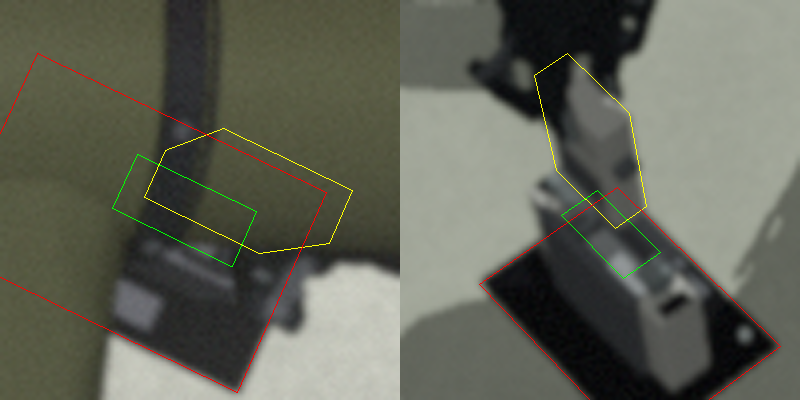

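The scene view shows the pack hanging over the column mouth, with the model outlines matching to about 2 px. The top view is blocked by the arm. Lowering in steps while watching the force.

Emit:
servo_tool --pt "0.001 0 0.01 0" --pt "0.001 0 0.025 0" --pt "0.001 0 0.037 0" --pt "0.001 0 0.045 0" --pt "0.001 0 0.05 0" --pt "0.001 0 0.055 0" --pt "0.001 0 0.06 0" --pt "0.001 0 0.06 0"

```text
time: 9.62
ee_pos: [0.5432, -0.2112, 0.1694]
eef_rot: [3.141, -0.0, -2.005]
ft_force: [0.2, 0.4, -1.5]
opening: 0.0256
grip_force: 41.8
```

```bash
python3 d.py .5435 -.2105 -114.9 .138;  python3 - <<'E'
from h import *
o=readout.get_obs();print(np.round(o["torque"],2))
q=cams.snapshot("scene");u,v=proj(q,[[.5435,-.2105,.12]])[0].astype(int);r=35
save("in.png",cv2.resize(q["image"][v-r:v+r,u-r:u+r],(560,560),interpolation=cv2.INTER_CUBIC))
E
```

```text
t 9.62 pos [ 0.5432 -0.2112  0.1694] [ 3.1409 -0.     -2.0052] shift [-0.0008  0.      0.0314] spin 0.01 F [ 0.2  0.4 -1.5] open 0.0256
[-0.02  0.02 -0.05]
```

View pics/in.png

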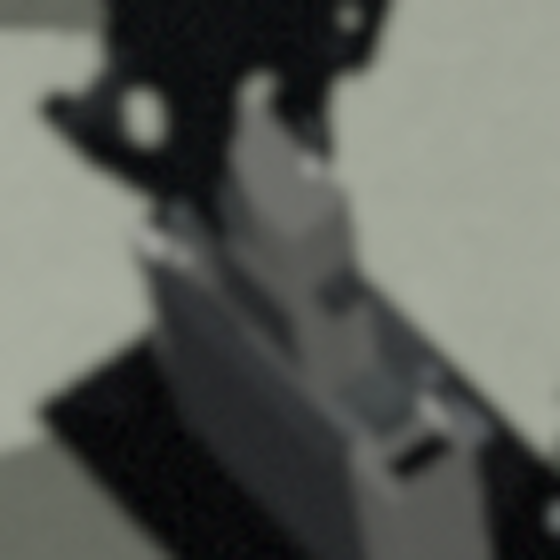

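The pack is inside the column with no contact force. Lowering it onto the plate.

Emit:
servo_tool --pt "-0.001 0 0.008 0" --pt "-0.001 0 0.016 0" --pt "-0.001 0 0.023 0" --pt "-0.001 0 0.028 0" --pt "-0.001 0 0.03 0" --pt "-0.001 0 0.03 0"

```text
time: 10.42
ee_pos: [0.5438, -0.2104, 0.1398]
eef_rot: [3.142, -0.0, -2.005]
ft_force: [-0.4, -0.9, -1.6]
opening: 0.0253
grip_force: 41.9
```

```bash
python3 d.py .5435 -.2105 -114.9 .138
```

```text
t 10.43 pos [ 0.5438 -0.2104  0.1398] [ 3.1415 -0.     -2.0052] shift [0.0002 0.0002 0.0018] spin 0.01 F [-0.4 -0.9 -1.6] open 0.0253
```

Emit:
servo_tool --pt "0 0 0.001 0" --pt "0 0 0.0015 0" --pt "0 0 0.0018 0" --pt "0 0 0.0018 0"

```text
time: 10.92
ee_pos: [0.5438, -0.2104, 0.1381]
eef_rot: [-3.141, 0.0, -2.005]
ft_force: [0.5, -0.1, -0.9]
opening: 0.0252
grip_force: 41.9
```

Right at contact. Releasing.

Emit:
servo_tool --pt "0 0 0 0" --pt "0 0 0 0" --pt "0 0 0 0" --pt "0 0 0 0" --pt "0 0 0 0" --pt "0 0 0 0" --pt "0 0 0 0" --pt "0 0 0 0" --claw 100

```text
time: 11.92
ee_pos: [0.5437, -0.2104, 0.1379]
eef_rot: [3.141, 0.0, -2.005]
ft_force: [0.7, -0.5, 0.2]
opening: 0.0853
grip_force: 0.0
```

Emit:
servo_tool --pt "0 0 -0.01 0" --pt "0 0 -0.03 0" --pt "0 0 -0.055 0" --pt "0 0 -0.07 0" --pt "0 0 -0.07 0" --pt "0 0 -0.07 0"

```text
time: 12.68
ee_pos: [0.5435, -0.2102, 0.207]
eef_rot: [3.14, 0.0, -2.005]
ft_force: [0.7, 0.1, -0.2]
opening: 0.0857
grip_force: 0.0
```

Emit:
servo_tool --pt "0 0 0 0" --pt "0 0 0 0" --pt "0 0 0 0" --pt "0 0 0 0" --pt "0 0 0 0" --pt "0 0 0 0" --pt "0 0 0 0" --pt "0 0 0 0" --pt "0 0 0 0" --pt "0 0 0 0" --claw 0

```text
time: 13.92
ee_pos: [0.5438, -0.2104, 0.208]
eef_rot: [3.142, 0.0, -2.005]
ft_force: [0.2, -0.2, -1.0]
opening: -0.0001
grip_force: 0.0
```

```bash
python3 d.py .5435 -.2105 -114.9 .166;  python3 - <<'E'
from h import *
q=cams.snapshot("scene");u,v=proj(q,[[.5435,-.2105,.14]])[0].astype(int);r=35
save("stand.png",cv2.resize(q["image"][v-r:v+r,u-r:u+r],(560,560),interpolation=cv2.INTER_CUBIC))
E
```

```text
t 13.93 pos [ 0.5438 -0.2104  0.208 ] [ 3.1415  0.     -2.0051] shift [0.0002 0.0002 0.042 ] spin 0.02 F [ 0.2 -0.2 -1. ] open -0.0001
```

View pics/stand.png

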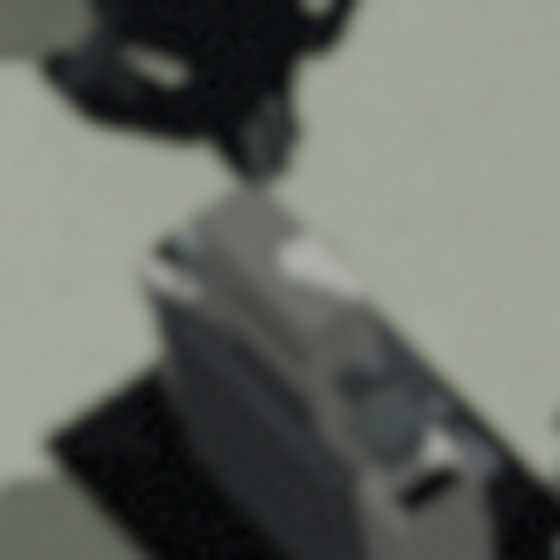

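The pack stands upright in the column with the gripper shut above its centre. Pressing down.

Emit:
servo_tool --pt "0 0 0.015 0" --pt "0 0 0.03 0" --pt "0 0 0.038 0" --pt "0 0 0.042 0" --pt "0 0 0.047 0" --pt "0 0 0.052 0" --pt "0 0 0.057 0" --pt "0 0 0.062 0" --pt "0 0 0.067 0" --pt "0 0 0.071 0" --pt "0 0 0.074 0" --pt "0 0 0.075 0"

```text
time: 15.48
ee_pos: [0.545, -0.2112, 0.1364]
eef_rot: [-3.136, -0.0, -2.005]
ft_force: [-3.3, 0.6, 12.6]
opening: 0.0
grip_force: 6.3
```

Emit:
servo_tool --pt "0 0 0.001 0" --pt "0 0 0.001 0" --pt "0 0 0.001 0"

```text
time: 15.85
ee_pos: [0.545, -0.2112, 0.1354]
eef_rot: [-3.136, 0.0, -2.005]
ft_force: [-1.3, 1.3, 12.6]
opening: -0.0002
grip_force: 5.9
```

Emit:
servo_tool --pt "0 0 0.001 0" --pt "0 0 0.002 0" --pt "0 0 0.003 0" --pt "0 0 0.004 0" --pt "0 0 0.004 0" --pt "0 0 0.004 0"

```text
time: 16.6
ee_pos: [0.5451, -0.2112, 0.1318]
eef_rot: [-3.136, 0.0, -2.005]
ft_force: [-2.3, 1.6, 12.8]
opening: -0.0
grip_force: 6.5
```

Emit:
servo_tool --pt "0 0 0.001 0" --pt "0 0 0.001 0" --pt "0 0 0.001 0"

```text
time: 16.98
ee_pos: [0.5452, -0.2113, 0.1309]
eef_rot: [-3.136, -0.0, -2.005]
ft_force: [-2.6, -0.2, 13.6]
opening: -0.0
grip_force: 6.6
```

Emit:
servo_tool --pt "0 0 -0.005 0" --pt "0 0 -0.01 0" --pt "0 0 -0.02 0" --pt "0 0 -0.05 0" --pt "0 0 -0.1 0" --pt "0 0 -0.12 0" --pt "0 0 -0.12 0"

```text
time: 17.85
ee_pos: [0.5444, -0.2105, 0.2487]
eef_rot: [-3.139, 0.001, -2.005]
ft_force: [-0.1, -0.9, -0.3]
opening: 0.0001
grip_force: 0.0
```

```bash
python3 - <<'E'
from fit import *
q=cams.snapshot("scene");u,v=proj(q,[[.5435,-.2105,.12]])[0].astype(int);r=35
a=cv2.resize(q["image"][v-r:v+r,u-r:u+r],(560,560),interpolation=cv2.INTER_CUBIC);b=a.copy()
for zt,c in((166,(255,0,0)),(136,(0,255,0))):
    k=proj(q,W(box(0,0,26,64,zt,zt+.1)/1000,[.544,-.211,-.43]))-[u-r,v-r]+.5;cv2.polylines(b,[cv2.convexHull((k*8).astype(np.int32))],True,c,1)
save("locked.png",np.hstack([cv2.resize(a,(400,400)),cv2.resize(b,(400,400))]));o=readout.get_obs();print(o["ee_pos"],o["ft_force"])
E
```

```text
[ 0.54389193 -0.21018514  0.24674903] [ 0.06211044  0.21004441 -0.96285423]
```

View pics/locked.png

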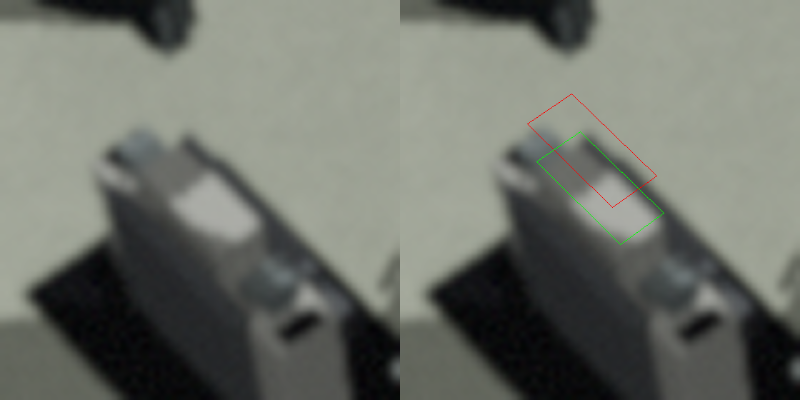

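The pack's top sits at the 136 mm outline (green), and both catches are back over the lugs at about (270,280) and (145,145). It is locked and clear of the robot, so I'm handing in.

```bash
python3 -c "
from plant import arm
print(arm.close_job())"
```

```text
the job is handed in; nothing more can be done
None
```

The pack is locked down in the dock column: its top matches the 136 mm outline, both catches look closed over its lugs, and I handed the job in at about 18 s; the hand-in returned no verdict.

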